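# Wind up the round spring drive

### The job

Two spring drives are screwed to the bench. Wind the key of the round one clockwise (seen from above) until it is fully wound, at its stop, with the key's nose at the broad white mark; do it in at least two part turns, letting go of the key about half way and taking a fresh hold. Leave the key of the square drive as it is.

Things in the scene. Friction and masses are not known exactly. Their poses are not given: they have to be found in the camera images.
- round_drive: the round drive to wind: aluminium drum, 100 mm in diameter, 45 mm high, on a 116 mm round foot flange fixed to the bench; origin at the centre of its underside, z up, on the key's turning axis. On its black dial white marks lead clockwise from slack to one broad white mark at fully wound, which lies 1.3 rad clockwise of the drum's x axis.
- round_key_grip (a point): centre of the round drive's key, on its vertical turning axis, 68 mm above the bench. Upright steel thumb bar 46 mm long, 10 thick, 30 high (53 to 83 mm above the bench), on a 9 mm stem over the drum. The frame turns with the key: x along the bar to its nose (small pointer at the bar's lower edge, reaching 36 mm from the axis), y across the bar, z up.
- round_key (a joint): winding angle of the round drive's key, rad: 0 = slack, 2.6 = fully wound at a hard stop; starts between 0 and 0.4; grows as the key turns clockwise seen from above. A spring pulls back, but an inner friction brake (in place of a ratchet) holds the key wherever it is let go; turning it takes 0.08 to 0.12 N m.
- square_key_nose (a point): tip of the nose of the key on the other drive, to be left alone: an equal key (nose 56 mm above the bench, 36 mm from that key's axis; this frame's x points outward along the bar) on a square aluminium box, 94 mm wide and 45 mm high, on a 106 mm foot plate fixed to the bench.

How it is judged:
By the outcome, as a careful person would: the job done as asked, in the order asked, and still so for the second after the job is handed in, with the robot touching nothing.
It also fails if it takes over 48 s, if anything falls off the work surface, if the arm or the gripper's body presses on something with over 40 N, if the wrist force passes 120 N, or if a joint passes its speed limit or range.

### The arm

A 6-joint arm with a two-finger parallel gripper is mounted at the origin on a cart in front of the work surface, level with it; the furniture and walls round the work are solid. World frame = base frame: x ahead of the robot, y to its left, z up, the work surface at z = 0. Lengths are in m, angles in rad, forces in N, time in s.
With the tool pointing down it reaches from about 0.25 to 0.775 m from the base axis. Payload 4 kg.
Tool frame: the origin (TCP) lies between the finger pads; the fingertips stand 25 mm ahead of it and the grasp point (between the pads) lies 6 mm ahead of it; z points along the fingers, y is the line along which they close (so a half turn about z gives the same grasp; the last joint's range is limited). The gripper opens to 94 mm and grips with 3 to 60 N. Pads are 16 mm wide; open, the fingers measure 119 mm over their backs; the gripper's body (75 mm by 177 mm) begins 78 mm behind the grasp point.
Start: joints at [1.117, 0.087, 1.371, -0, 1.684, -0.103], TCP at [0.189, 0.517, 0.231] pointing down, gripper open.
Joint ranges: [-3.1, 3.1], [-0.76, 2.03], [0.27, 2.55], [-1.08, 4.22], [0.17, 2.65], [-2.57, 2.57]. Speed limits (rad/s): [2.79, 2.79, 3.14, 3.14, 3.14, 3.14].

### API

Orientations are given as [roll, pitch, yaw] about the fixed x, y, z axes, in that order (R = Rz(yaw) Ry(pitch) Rx(roll)).
In Python, from workcell import arm gives the robot as it stands.
- The arm moves only by the tool play_rows, never from a script. Its argument "steps" is a list of rows, each an object of numbers: "dx", "dy", "dz": the shift along the tool's x, y, z in cm; "roll": the turn about the tool's z in rad. In form: [{"dx": .., "dy": .., "dz": .., "roll": ..}, ...]. A call has 1 to 20 rows; each row is the pose to reach, as a shift and turn from the pose commanded when the call began, along the tool's axes at that moment; what a row does not reach only later rows make up. A row lasts 1/12 s, in which the tool goes at most 41.7 mm and 7.16 degrees, less where a joint would pass 70% of its speed; a pose out of reach is approached as far as the arm can. A call with a gripper value outside its range is refused whole. "claw" is the opening, from -1 (shut) to 1 (fully open), so that 0 is half open, set as the call begins (left out, the last holds). The fingers move at their own pace and stop on an object; the grip force is fixed at half the most. Time passes only in rows, so rows that repeat a pose let the fingers close. It gives the time, the measured TCP pose, the force, the opening and the grip force at its end, in the units of the state.
- arm.state(): the state, without advancing time (a new reading comes with each control period).
- arm.grab_frame(name): name is "scene" or "top" or "wrist"; returns a dict with "frame" (420x560x3 uint8, red, green, blue), "intrinsics" (3x3 intrinsics, pixels), "k1" (the pictures are not rectified: a ray, as slopes to the right and down, at radius r is drawn at 1 + k1 r^2 times it, then the intrinsics apply), "position" and "orientation" of the camera in the world. Camera axes: x right, y up, looking along -z (the intrinsics and any distortion apply to the point x, -y, -z); pixel columns grow to the right and rows downward; lengths in m; the calibration is good to about 2 mm. A picture is of the moment at which its call begins. There is no depth.
- arm.job_done(): hands the job in; it is judged then, once.
The state is a dict: "t": time; "joint_positions": joint angles; "qvel": joint speeds; "tau": joint torques, N m; "position": TCP position; "orientation": TCP orientation; "ft_force": force on the tool from outside, world axes, zero at the start; "ft_torque": the same for the moment, N m; "width": finger opening in m; "grasp_force": force on a finger pad.
Only numpy, scipy, OpenCV 4.12 (cv2) and the standard library are available. Lean on these libraries where they do the work, as an engineer would, in place of code of your own. Each camera call takes 0.05 s, during which the arm holds its last target. There are 200 camera calls.

## Working session

There is one attempt and no reset: what is moved stays moved. The work goes in short steps, Python scripts to look and compute and a tool call to move; the robot and the scene stay as the last step left them, time stands still between calls to the robot, and variables do not carry over. Pictures are saved under pics/ and viewed, at most 10 in all, crops included, and the job is handed in when it is done.

Besides the shell and the picture viewer there is one more tool, called by a JSON object that holds its "op" and its "data". play_rows: Moves the arm, as the interface text tells. Its arguments: {"type":"object","properties":{"steps":{"type":"array"},"claw":{"type":"number"}},"required":["steps"]}

```bash
mkdir -p pics; cat > h.py <<'E'
import numpy as np, cv2
from workcell import arm
from scipy.spatial.transform import Rotation as R
def cam(f):
    o=np.array(f["orientation"]);
    M=o if o.shape==(3,3) else (R.from_euler('xyz',o).as_matrix() if o.size==3 else None)
    return np.array(f["position"]),M,np.array(f["intrinsics"]),f["k1"]
def pix2plane(f,u,v,z):
    p,M,K,k=cam(f)
    xd=np.array([(u-K[0,2])/K[0,0],(v-K[1,2])/K[1,1]]); x=xd.copy()
    for _ in range(30): x=xd/(1+k*(x@x))
    d=M@np.array([x[0],-x[1],-1]); return p+d*(z-p[2])/d[2]
def proj(f,P):
    p,M,K,k=cam(f); c=M.T@(np.array(P)-p); x=np.array([c[0]/-c[2],-c[1]/-c[2]]); x=x*(1+k*(x@x))
    return K[0,0]*x[0]+K[0,2],K[1,1]*x[1]+K[1,2]
def save(f,n,crop=None,s=1):
    im=f["frame"][:,:,::-1]
    if crop: im=im[crop[1]:crop[3],crop[0]:crop[2]]
    cv2.imwrite(n,cv2.resize(np.ascontiguousarray(im),None,fx=s,fy=s,interpolation=cv2.INTER_CUBIC))
E
python3 - <<'E'
from h import *
import pickle
F={n:arm.grab_frame(n) for n in("top","scene","wrist")}
pickle.dump(F,open("f0.pkl","wb"))
save(F["top"],"pics/top.png"); save(F["wrist"],"pics/wrist.png")
for n in F: print(n,F[n]["position"],F[n]["orientation"],F[n]["intrinsics"],F[n]["k1"])
print(arm.state())
E
```

```text
top [0.41256277 0.10670618 1.00828325] [ 0.13531291  0.00907174 -1.56108767] [[400.63405662   0.         278.09481716]
 [  0.         400.63405662 208.85074866]
 [  0.           0.           1.        ]] 0.015040051499853413
scene [-0.07825609 -0.24488967  0.54579045] [ 9.76431043e-01  3.88828185e-04 -1.02747953e+00] [[416.25647792   0.         276.90547948]
 [  0.         416.25647792 209.96301172]
 [  0.           0.           1.        ]] -0.024867947397649477
wrist [0.1243784  0.54020955 0.38570945] [-0.23915953  0.00220554  1.2197713 ] [[369.40377349   0.         278.88619235]
 [  0.         369.40377349 211.20020017]
 [  0.           0.           1.        ]] -0.008613909185237321
{'t': 0.15, 'joint_positions': array([ 1.11690784e+00,  8.77680298e-02,  1.37187284e+00, -6.71736516e-06,
        1.68358785e+00, -1.03114521e-01]), 'qvel': array([ 0.0017847 , -0.0018777 , -0.00289118,  0.00036443,  0.0003177 ,
       -0.00060884]), 'tau': array([ 1.75781923e-03, -3.40644121e+01, -3.02793145e+01,  7.18642236e-02,
        3.05616728e-02, -1.30667036e-04]), 'position': array([0.18884536, 0.51617145, 0.2295998 ]), 'orientation': array([-3.13996460e+00, -1.61762173e-04,  2.79081781e+00]), 'ft_force': array([-0.73892797,  0.34719066,  0.46711855]), 'ft_torque': array([ 0.04014787, -0.03664418,  0.03727712]), 'grasp_force': 0.0, 'width': 0.09386604392069381}
```

View pics/top.png

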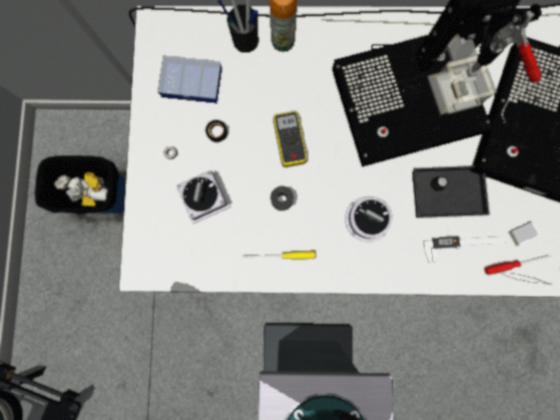

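The top view shows the round drive at about (369,217), the square drive at about (203,195), and other clutter well away from both. Next I'll enlarge the round drive.

```bash
python3 - <<'E'
from h import *
import pickle
F=pickle.load(open("f0.pkl","rb"));f=F["top"]
print(proj(f,[0,0,0]),proj(f,[0.189,0.517,0.23]))
print(pix2plane(f,369,217,0.045),pix2plane(f,203,195,0.045))
a=f["frame"][182:252,334:404,::-1]; s=F["scene"]
p=pix2plane(f,369,217,0.045); u,v=map(int,proj(s,p)); print(u,v)
b=s["frame"][max(v-50,0):v+50,max(u-50,0):u+50,::-1]
A=cv2.resize(a,(395,395),interpolation=cv2.INTER_CUBIC);B=cv2.resize(b,(395,395),interpolation=cv2.INTER_CUBIC)
cv2.imwrite("pics/c.png",np.hstack([A,B]))
E
```

```text
(np.float64(325.8940487878177), np.float64(442.0743961186795)) (np.float64(58.582757043432224), np.float64(383.7882790894543))
[ 0.5256366  -0.10283946  0.045     ] [0.57619017 0.30035857 0.045     ]
379 255
```

View pics/c.png

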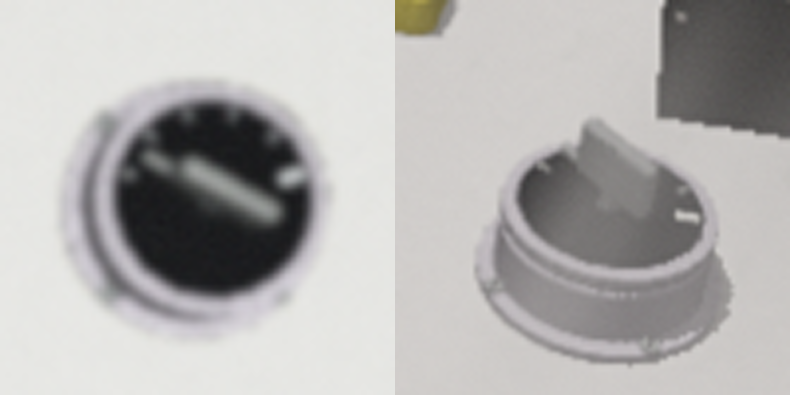

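The left crop shows the dial centre at about (216,196), slack mark at (130,175), broad mark at (290,177) and the nose at (153,158). The bar runs from there down to (280,215). I'll turn these into world positions.

```bash
cat >> h.py <<'E'
def toolmove(P,yaw):
    s=arm.state(); M=R.from_euler('xyz',s["orientation"]).as_matrix()
    d=M.T@(np.array(P)-s["position"])*100; M2=R.from_euler('xyz',[np.pi,0,yaw]).as_matrix()
    r=R.from_matrix(M.T@M2).as_rotvec(); print("dx dy dz",d.round(2),"rotvec",r.round(3))
E
python3 - <<'E'
from h import *
import pickle
f=pickle.load(open("f0.pkl","rb"))["top"]
q=lambda u,v,z: pix2plane(f,334+u/5.643-.4,182+v/5.643-.4,z)
c=q(216,196,.045); b=q(290,177,.045); n=q(153,158,.056); s=q(130,175,.045); k=(q(185,163,.083)+q(280,215,.083))/2; kd=q(185,163,.083)-q(280,215,.083)
a=lambda d:np.arctan2(d[1],d[0])
print("c",c,"key",k,"broad",a(b-c),np.linalg.norm(b-c),"slack",a(s-c),"nose",a(n-c),np.linalg.norm(n-c),"bar",a(kd),np.linalg.norm(kd))
toolmove([k[0],k[1],.23],a(kd))
E
```

```text
c [ 0.52731721 -0.10979272  0.045     ] key [ 0.52576623 -0.10803174  0.083     ] broad -1.3100659829683101 0.03283294656138262 slack 1.3359252109603212 nose 1.0984763965482294 0.034084329113213026 bar 1.0665701021427227 0.04384956809773223
dx dy dz [-5.309e+01 -4.704e+01  3.000e-02] rotvec [-1.000e-03  1.000e-03  1.724e+00]
```

{"op": "play_rows", "data": {"steps": [{"dx": -53.1, "dy": -47.0, "dz": 0, "roll": 1.72}, {"dx": -53.1, "dy": -47.0, "dz": 0, "roll": 1.72}, {"dx": -53.1, "dy": -47.0, "dz": 0, "roll": 1.72}, {"dx": -53.1, "dy": -47.0, "dz": 0, "roll": 1.72}, {"dx": -53.1, "dy": -47.0, "dz": 0, "roll": 1.72}, {"dx": -53.1, "dy": -47.0, "dz": 0, "roll": 1.72}, {"dx": -53.1, "dy": -47.0, "dz": 0, "roll": 1.72}, {"dx": -53.1, "dy": -47.0, "dz": 0, "roll": 1.72}, {"dx": -53.1, "dy": -47.0, "dz": 0, "roll": 1.72}, {"dx": -53.1, "dy": -47.0, "dz": 0, "roll": 1.72}, {"dx": -53.1, "dy": -47.0, "dz": 0, "roll": 1.72}, {"dx": -53.1, "dy": -47.0, "dz": 0, "roll": 1.72}, {"dx": -53.1, "dy": -47.0, "dz": 0, "roll": 1.72}, {"dx": -53.1, "dy": -47.0, "dz": 0, "roll": 1.72}, {"dx": -53.1, "dy": -47.0, "dz": 0, "roll": 1.72}, {"dx": -53.1, "dy": -47.0, "dz": 0, "roll": 1.72}, {"dx": -53.1, "dy": -47.0, "dz": 0, "roll": 1.72}, {"dx": -53.1, "dy": -47.0, "dz": 0, "roll": 1.72}, {"dx": -53.1, "dy": -47.0, "dz": 0, "roll": 1.72}, {"dx": -53.1, "dy": -47.0, "dz": 0, "roll": 1.72}], "claw": 1}}

```text
t: 1.82
position: [0.5258, -0.1071, 0.2299]
orientation: [-3.14, -0.0, 1.07]
ft_force: [0.1, 0.5, 0.7]
width: 0.0943
grasp_force: 0.0
```

```bash
python3 - <<'E'
from h import *
import pickle
f=arm.grab_frame("wrist"); pickle.dump(f,open("f1.pkl","wb"))
print(arm.state()["joint_positions"]); print(proj(f,[.526,-.108,.083]))
save(f,"pics/w1.png",None,1.4)
E
```

```text
[-3.05850959e-01  5.74786734e-02  1.40277463e+00  5.92160578e-04
  1.68219113e+00  1.93511820e-01]
(np.float64(280.46711416566603), np.float64(205.74091222384394))
```

View pics/w1.png

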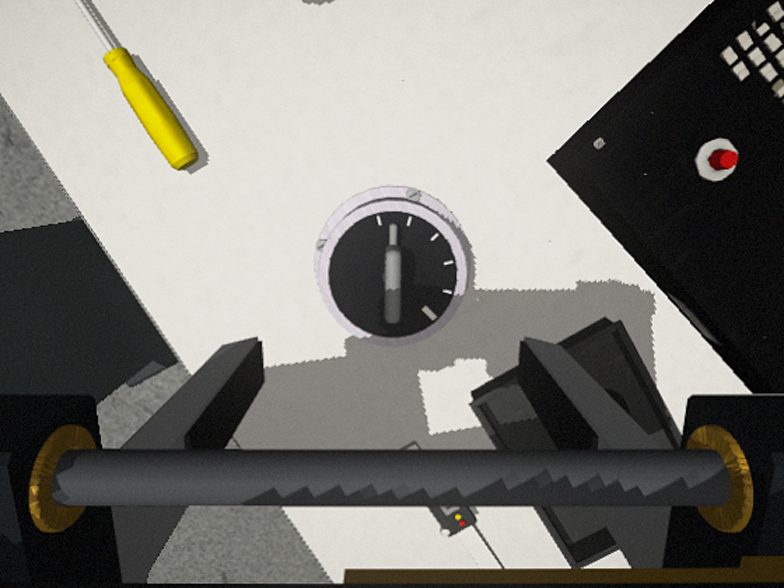

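The wrist view (1.4x) shows the bar upright from (394,248) to (393,322), with the nose tip at (393,224). The slack mark is at (379,220), the broad mark at (429,313), and the fingers straddle the bar symmetrically.

```bash
python3 - <<'E'
from h import *
import pickle
f=pickle.load(open("f1.pkl","rb"))
q=lambda u,v,z: pix2plane(f,u/1.4-.15,v/1.4-.15,z)
a=lambda d:np.arctan2(d[1],d[0])
c=(q(328,274,.045)+q(458,274,.045)+q(393,211,.045)+q(393,338,.045))/4
k1,k2=q(394,248,.083),q(393,322,.083); k=(k1+k2)/2; n=q(393,224,.056); b=q(429,313,.045); s=q(379,220,.045)
print("c",c,"k",k,"len",np.linalg.norm(k1-k2),"bar",a(k1-k2),"broad",a(b-k),a(b-c),"slack",a(s-k),a(s-c),"nose",a(n-k),np.linalg.norm(n-k))
toolmove([k[0],k[1],.080],a(k1-k2))
E
```

```text
c [ 0.52629987 -0.10780071  0.045     ] k [ 0.52709948 -0.10677223  0.083     ] len 0.045514294154149926 bar 1.0582261440296745 broad -1.3472532386607587 -1.3193491384878115 slack 1.328822564704119 1.3148860226578423 nose 1.0779382821942567 0.04350447443559761
dx dy dz [ 0.03  0.15 15.03] rotvec [-0.001 -0.     0.013]
```

{"op": "play_rows", "data": {"steps": [{"dy": 0.1, "dz": 2.5, "roll": 0}, {"dy": 0.1, "dz": 5}, {"dy": 0.1, "dz": 7.5}, {"dy": 0.1, "dz": 10}, {"dy": 0.1, "dz": 12}, {"dy": 0.1, "dz": 13.5}, {"dy": 0.1, "dz": 14.5}, {"dy": 0.1, "dz": 15}, {"dy": 0.1, "dz": 15}, {"dy": 0.1, "dz": 15}]}}

```text
schema error: expected keys dx, dy, dz, roll
```

{"op": "play_rows", "data": {"steps": [{"dz": 0}, {"dz": 0}, {"dz": 0}, {"dz": 0}, {"dz": 0}, {"dz": 0}, {"dz": 0}, {"dz": 0}, {"dz": 0}, {"dz": 0}, {"dz": 0}, {"dz": 0}], "claw": -1}}

```text
schema error: expected keys dx, dy, dz, roll
```

{"op": "play_rows", "data": {"steps": [{"dx": 0, "dy": 0.1, "dz": 2.5, "roll": 0}, {"dx": 0, "dy": 0.1, "dz": 5, "roll": 0}, {"dx": 0, "dy": 0.1, "dz": 7.5, "roll": 0}, {"dx": 0, "dy": 0.1, "dz": 10, "roll": 0}, {"dx": 0, "dy": 0.1, "dz": 12, "roll": 0}, {"dx": 0, "dy": 0.1, "dz": 13.5, "roll": 0}, {"dx": 0, "dy": 0.1, "dz": 14.5, "roll": 0}, {"dx": 0, "dy": 0.1, "dz": 15, "roll": 0}, {"dx": 0, "dy": 0.1, "dz": 15, "roll": 0}, {"dx": 0, "dy": 0.1, "dz": 15, "roll": 0}]}}

```text
t: 2.7
position: [0.5275, -0.1074, 0.0815]
orientation: [3.14, -0.0, 1.072]
ft_force: [0.4, -0.3, 0.8]
width: 0.0943
grasp_force: 0.0
```

{"op": "play_rows", "data": {"steps": [{"dx": 0, "dy": 0, "dz": 0, "roll": 0}, {"dx": 0, "dy": 0, "dz": 0, "roll": 0}, {"dx": 0, "dy": 0, "dz": 0, "roll": 0}, {"dx": 0, "dy": 0, "dz": 0, "roll": 0}, {"dx": 0, "dy": 0, "dz": 0, "roll": 0}, {"dx": 0, "dy": 0, "dz": 0, "roll": 0}, {"dx": 0, "dy": 0, "dz": 0, "roll": 0}, {"dx": 0, "dy": 0, "dz": 0, "roll": 0}, {"dx": 0, "dy": 0, "dz": 0, "roll": 0}, {"dx": 0, "dy": 0, "dz": 0, "roll": 0}], "claw": -1}}

```text
t: 3.53
position: [0.527, -0.1078, 0.0804]
orientation: [-3.141, -0.0, 1.071]
ft_force: [-0.2, -0.1, -0.3]
width: 0.0308
grasp_force: 0.0
```

{"op": "play_rows", "data": {"steps": [{"dx": 0, "dy": 0, "dz": 0, "roll": 0}, {"dx": 0, "dy": 0, "dz": 0, "roll": 0}, {"dx": 0, "dy": 0, "dz": 0, "roll": 0}, {"dx": 0, "dy": 0, "dz": 0, "roll": 0}, {"dx": 0, "dy": 0, "dz": 0, "roll": 0}, {"dx": 0, "dy": 0, "dz": 0, "roll": 0}]}}

```text
t: 4.03
position: [0.5266, -0.1076, 0.0804]
orientation: [-3.14, 0.0, 1.071]
ft_force: [-1.8, 0.4, 1.6]
width: 0.01
grasp_force: 30.0
```

{"op": "play_rows", "data": {"steps": [{"dx": 0, "dy": 0, "dz": 0, "roll": 0.08}, {"dx": 0, "dy": 0, "dz": 0, "roll": 0.16}, {"dx": 0, "dy": 0, "dz": 0, "roll": 0.24}, {"dx": 0, "dy": 0, "dz": 0, "roll": 0.32}, {"dx": 0, "dy": 0, "dz": 0, "roll": 0.4}, {"dx": 0, "dy": 0, "dz": 0, "roll": 0.48}, {"dx": 0, "dy": 0, "dz": 0, "roll": 0.56}, {"dx": 0, "dy": 0, "dz": 0, "roll": 0.64}, {"dx": 0, "dy": 0, "dz": 0, "roll": 0.72}, {"dx": 0, "dy": 0, "dz": 0, "roll": 0.8}, {"dx": 0, "dy": 0, "dz": 0, "roll": 0.88}, {"dx": 0, "dy": 0, "dz": 0, "roll": 0.96}, {"dx": 0, "dy": 0, "dz": 0, "roll": 1.04}, {"dx": 0, "dy": 0, "dz": 0, "roll": 1.12}, {"dx": 0, "dy": 0, "dz": 0, "roll": 1.17}, {"dx": 0, "dy": 0, "dz": 0, "roll": 1.2}, {"dx": 0, "dy": 0, "dz": 0, "roll": 1.2}, {"dx": 0, "dy": 0, "dz": 0, "roll": 1.2}]}}

```text
t: 5.53
position: [0.5267, -0.1078, 0.0804]
orientation: [3.142, 0.001, -0.129]
ft_force: [-3.0, 0.3, 1.4]
width: 0.0099
grasp_force: 30.0
```

```bash
python3 -c "
from h import *
s=arm.state();print(s['joint_positions'],s['ft_torque'],s['ft_force'])"
```

```text
[-3.07287017e-01  1.39116762e-01  1.61724085e+00 -2.07076380e-04
  1.38591429e+00  1.39205812e+00] [ 0.14037854  0.66410317 -0.02918684] [-3.00319027  0.31553666  1.44193877]
```

{"op": "play_rows", "data": {"steps": [{"dx": 0, "dy": 0, "dz": 0, "roll": 0}, {"dx": 0, "dy": 0, "dz": 0, "roll": 0}, {"dx": 0, "dy": 0, "dz": 0, "roll": 0}, {"dx": 0, "dy": 0, "dz": 0, "roll": 0}, {"dx": 0, "dy": 0, "dz": 0, "roll": 0}, {"dx": 0, "dy": 0, "dz": 0, "roll": 0}, {"dx": 0, "dy": 0, "dz": 0, "roll": 0}, {"dx": 0, "dy": 0, "dz": 0, "roll": 0}, {"dx": 0, "dy": 0, "dz": 0, "roll": 0}, {"dx": 0, "dy": 0, "dz": 0, "roll": 0}, {"dx": 0, "dy": 0, "dz": 0, "roll": 0}, {"dx": 0, "dy": 0, "dz": 0, "roll": 0}, {"dx": 0, "dy": 0, "dz": 0, "roll": 0}, {"dx": 0, "dy": 0, "dz": 0, "roll": 0}, {"dx": 0, "dy": 0, "dz": 0, "roll": 0}, {"dx": 0, "dy": 0, "dz": 0, "roll": 0}], "claw": 1}}

```text
t: 6.87
position: [0.5271, -0.1078, 0.0805]
orientation: [-3.141, -0.0, -0.129]
ft_force: [0.3, 0.3, -1.0]
width: 0.094
grasp_force: 0.0
```

```bash
python3 - <<'E'
from h import *
import pickle
f=arm.grab_frame("wrist"); pickle.dump(f,open("f2.pkl","wb"))
u,v=proj(f,[.5266,-.1077,.083]); print(u,v)
u,v=int(u),int(v); x0,y0=max(u-130,0),max(v-100,0); print(x0,y0)
save(f,"pics/w2.png",(x0,y0,x0+260,y0+200),3)
E
```

```text
279.32677341135394 278.5294344496614
149 178
```

View pics/w2.png

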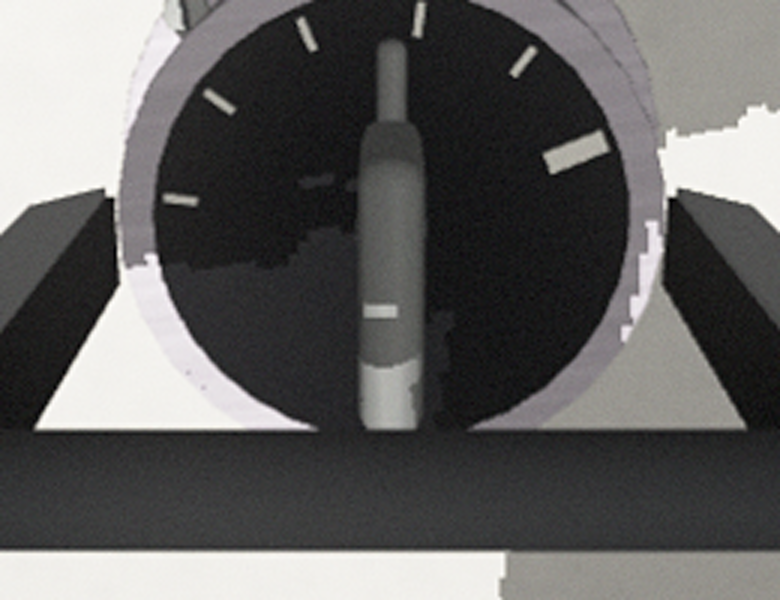

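The crop shows the key held at half way: bar vertical, nose tip at (390,42), broad mark from (550,162) to (607,142), and both fingers clear. I'll use this close view to measure the rest of the turn.

```bash
python3 - <<'E'
from h import *
import pickle
f=pickle.load(open("f2.pkl","rb"))
q=lambda u,v,z: pix2plane(f,149+u/3-.33,178+v/3-.33,z)
a=lambda d:np.arctan2(d[1],d[0])
# marks: (inner/outer midpoints); fit circle centre
m=[(180,200),(219,102),(307,34),(419,20),(523,62),(577,153)]
P=np.array([q(u,v,.045)[:2] for u,v in m])
from scipy.optimize import least_squares
r=least_squares(lambda x:np.hypot(*(P-x[:2]).T)-x[2],[.5266,-.1077,.04]).x; print(r)
print("mark angles",[round(a(p-r[:2]),3) for p in P])
n=q(390,42,.056)[:2]; print("nose",a(n-r[:2]),np.hypot(*(n-r[:2])))
E
```

```text
[ 0.52625984 -0.1065324   0.03727047]
mark angles [np.float64(1.344), np.float64(0.803), np.float64(0.252), np.float64(-0.288), np.float64(-0.822), np.float64(-1.351)]
nose -0.1526278600535786 0.03498329403341507
```

{"op": "play_rows", "data": {"steps": [{"dx": 0, "dy": 0, "dz": 0, "roll": -0.12}, {"dx": 0, "dy": 0, "dz": 0, "roll": -0.24}, {"dx": 0, "dy": 0, "dz": 0, "roll": -0.36}, {"dx": 0, "dy": 0, "dz": 0, "roll": -0.48}, {"dx": 0, "dy": 0, "dz": 0, "roll": -0.6}, {"dx": 0, "dy": 0, "dz": 0, "roll": -0.72}, {"dx": 0, "dy": 0, "dz": 0, "roll": -0.84}, {"dx": 0, "dy": 0, "dz": 0, "roll": -0.96}, {"dx": 0, "dy": 0, "dz": 0, "roll": -1.08}, {"dx": 0, "dy": 0, "dz": 0, "roll": -1.2}, {"dx": 0, "dy": 0, "dz": 0, "roll": -1.32}, {"dx": 0, "dy": 0, "dz": 0, "roll": -1.44}, {"dx": 0, "dy": 0, "dz": 0, "roll": -1.56}, {"dx": 0, "dy": 0, "dz": 0, "roll": -1.56}]}}

```text
t: 8.08
position: [0.527, -0.1078, 0.0804]
orientation: [-3.142, -0.0, 1.433]
ft_force: [0.5, 0.2, 0.1]
width: 0.094
grasp_force: 0.0
```

{"op": "play_rows", "data": {"steps": [{"dx": 0, "dy": 0, "dz": 0, "roll": -0.12}, {"dx": 0, "dy": 0, "dz": 0, "roll": -0.24}, {"dx": 0, "dy": 0, "dz": 0, "roll": -0.36}, {"dx": 0, "dy": 0, "dz": 0, "roll": -0.48}, {"dx": 0, "dy": 0, "dz": 0, "roll": -0.6}, {"dx": 0, "dy": 0, "dz": 0, "roll": -0.72}, {"dx": 0, "dy": 0, "dz": 0, "roll": -0.84}, {"dx": 0, "dy": 0, "dz": 0, "roll": -0.96}, {"dx": 0, "dy": 0, "dz": 0, "roll": -1.08}, {"dx": 0, "dy": 0, "dz": 0, "roll": -1.2}, {"dx": 0, "dy": 0, "dz": 0, "roll": -1.32}, {"dx": 0, "dy": 0, "dz": 0, "roll": -1.44}, {"dx": 0, "dy": 0, "dz": 0, "roll": -1.56}, {"dx": 0, "dy": 0, "dz": 0, "roll": -1.58}, {"dx": 0, "dy": 0, "dz": 0, "roll": -1.58}, {"dx": 0, "dy": 0, "dz": 0, "roll": -1.58}]}}

```text
t: 9.42
position: [0.5271, -0.1078, 0.0805]
orientation: [3.141, 0.0, 3.007]
ft_force: [-0.7, 0.5, 0.7]
width: 0.0943
grasp_force: 0.0
```

{"op": "play_rows", "data": {"steps": [{"dx": 0, "dy": 0, "dz": 0, "roll": 0}, {"dx": 0, "dy": 0, "dz": 0, "roll": 0}, {"dx": 0, "dy": 0, "dz": 0, "roll": 0}, {"dx": 0, "dy": 0, "dz": 0, "roll": 0}, {"dx": 0, "dy": 0, "dz": 0, "roll": 0}, {"dx": 0, "dy": 0, "dz": 0, "roll": 0}, {"dx": 0, "dy": 0, "dz": 0, "roll": 0}, {"dx": 0, "dy": 0, "dz": 0, "roll": 0}, {"dx": 0, "dy": 0, "dz": 0, "roll": 0}, {"dx": 0, "dy": 0, "dz": 0, "roll": 0}, {"dx": 0, "dy": 0, "dz": 0, "roll": 0}, {"dx": 0, "dy": 0, "dz": 0, "roll": 0}, {"dx": 0, "dy": 0, "dz": 0, "roll": 0}, {"dx": 0, "dy": 0, "dz": 0, "roll": 0}, {"dx": 0, "dy": 0, "dz": 0, "roll": 0}, {"dx": 0, "dy": 0, "dz": 0, "roll": 0}], "claw": -1}}

```text
t: 10.75
position: [0.5271, -0.1078, 0.0804]
orientation: [3.142, 0.0, 3.011]
ft_force: [0.2, 0.3, 0.3]
width: 0.0099
grasp_force: 30.0
```

{"op": "play_rows", "data": {"steps": [{"dx": 0, "dy": 0, "dz": 0, "roll": 0.08}, {"dx": 0, "dy": 0, "dz": 0, "roll": 0.16}, {"dx": 0, "dy": 0, "dz": 0, "roll": 0.24}, {"dx": 0, "dy": 0, "dz": 0, "roll": 0.32}, {"dx": 0, "dy": 0, "dz": 0, "roll": 0.4}, {"dx": 0, "dy": 0, "dz": 0, "roll": 0.48}, {"dx": 0, "dy": 0, "dz": 0, "roll": 0.56}, {"dx": 0, "dy": 0, "dz": 0, "roll": 0.64}, {"dx": 0, "dy": 0, "dz": 0, "roll": 0.72}, {"dx": 0, "dy": 0, "dz": 0, "roll": 0.8}, {"dx": 0, "dy": 0, "dz": 0, "roll": 0.88}, {"dx": 0, "dy": 0, "dz": 0, "roll": 0.96}, {"dx": 0, "dy": 0, "dz": 0, "roll": 1.02}, {"dx": 0, "dy": 0, "dz": 0, "roll": 1.07}, {"dx": 0, "dy": 0, "dz": 0, "roll": 1.1}, {"dx": 0, "dy": 0, "dz": 0, "roll": 1.1}, {"dx": 0, "dy": 0, "dz": 0, "roll": 1.1}]}}

```text
t: 12.17
position: [0.5266, -0.1084, 0.0804]
orientation: [-3.14, 0.001, 1.911]
ft_force: [-1.1, -2.9, 1.2]
width: 0.0098
grasp_force: 30.0
```

```bash
python3 -c "
from h import *
s=arm.state();print(s['joint_positions'],s['ft_torque'],s['ft_force'],s['tau'][5])"
```

```text
[-3.07664992e-01  1.39125976e-01  1.61722524e+00 -1.20221774e-03
  1.38585502e+00 -6.47955087e-01] [-0.44844107  0.32601801 -0.05176551] [-1.05797902 -2.93524586  1.21948193] -3.879040150422952e-05
```

{"op": "play_rows", "data": {"steps": [{"dx": 0, "dy": 0, "dz": 0, "roll": 0.02}, {"dx": 0, "dy": 0, "dz": 0, "roll": 0.04}, {"dx": 0, "dy": 0, "dz": 0, "roll": 0.05}, {"dx": 0, "dy": 0, "dz": 0, "roll": 0.05}]}}

```text
t: 12.5
position: [0.5266, -0.1084, 0.0805]
orientation: [-3.14, 0.001, 1.86]
ft_force: [-3.9, -4.1, 1.0]
width: 0.0096
grasp_force: 30.0
```

```bash
cat > st.py <<'E'
from h import *
s=arm.state();print(s['orientation'][2],s['joint_positions'][5],s['ft_torque'],s['ft_force'])
E
python3 st.py
```

```text
1.8602057897027735 -0.5967949431083734 [-0.8468784   0.60801546  0.07478902] [-3.93848651 -4.12981041  1.02730819]
```

{"op": "play_rows", "data": {"steps": [{"dx": 0, "dy": 0, "dz": 0, "roll": 0.01}, {"dx": 0, "dy": 0, "dz": 0, "roll": 0.02}, {"dx": 0, "dy": 0, "dz": 0, "roll": 0.03}, {"dx": 0, "dy": 0, "dz": 0, "roll": 0.03}]}}

```text
t: 12.83
position: [0.5266, -0.1083, 0.0804]
orientation: [-3.14, 0.001, 1.831]
ft_force: [-3.2, -4.1, 1.3]
width: 0.0095
grasp_force: 30.0
```

```bash
python3 st.py
```

```text
1.8306025303847857 -0.5671379859616302 [-0.7626062   0.6349275   0.13201277] [-3.16948684 -4.07673421  1.29584637]
```

{"op": "play_rows", "data": {"steps": [{"dx": 0, "dy": 0, "dz": 0, "roll": 0.01}, {"dx": 0, "dy": 0, "dz": 0, "roll": 0.02}, {"dx": 0, "dy": 0, "dz": 0, "roll": 0.02}, {"dx": 0, "dy": 0, "dz": 0, "roll": 0.02}]}}

```text
t: 13.17
position: [0.5266, -0.1084, 0.0804]
orientation: [-3.14, 0.001, 1.811]
ft_force: [-3.3, -4.6, 1.8]
width: 0.0095
grasp_force: 30.0
```

```bash
python3 st.py
```

```text
1.8112038987095112 -0.5477075989665201 [-0.76000857  0.68619864  0.32651139] [-3.25950434 -4.58810963  1.84846791]
```

{"op": "play_rows", "data": {"steps": [{"dx": 0, "dy": 0, "dz": 0, "roll": 0.01}, {"dx": 0, "dy": 0, "dz": 0, "roll": 0.02}, {"dx": 0, "dy": 0, "dz": 0, "roll": 0.02}, {"dx": 0, "dy": 0, "dz": 0, "roll": 0.02}]}}

```text
t: 13.5
position: [0.5266, -0.1083, 0.0805]
orientation: [-3.14, 0.001, 1.792]
ft_force: [-4.4, -3.5, 1.3]
width: 0.01
grasp_force: 30.1
```

```bash
python3 st.py
```

```text
1.7915861175330143 -0.5279676422837682 [-0.78220851  0.64209724  0.4304063 ] [-4.39465408 -3.48698748  1.28732273]
```

{"op": "play_rows", "data": {"steps": [{"dx": 0, "dy": 0, "dz": 0, "roll": 0}, {"dx": 0, "dy": 0, "dz": 0, "roll": 0}, {"dx": 0, "dy": 0, "dz": 0, "roll": 0}, {"dx": 0, "dy": 0, "dz": 0, "roll": 0}, {"dx": 0, "dy": 0, "dz": 0, "roll": 0}, {"dx": 0, "dy": 0, "dz": 0, "roll": 0}, {"dx": 0, "dy": 0, "dz": 0, "roll": 0}, {"dx": 0, "dy": 0, "dz": 0, "roll": 0}, {"dx": 0, "dy": 0, "dz": 0, "roll": 0}, {"dx": 0, "dy": 0, "dz": 0, "roll": 0}, {"dx": 0, "dy": 0, "dz": 0, "roll": 0}, {"dx": 0, "dy": 0, "dz": 0, "roll": 0}, {"dx": 0, "dy": 0, "dz": 0, "roll": 0}, {"dx": 0, "dy": 0, "dz": 0, "roll": 0}, {"dx": 0, "dy": 0, "dz": 0, "roll": 0}, {"dx": 0, "dy": 0, "dz": 0, "roll": 0}], "claw": 1}}

```text
t: 14.83
position: [0.527, -0.1078, 0.0805]
orientation: [3.142, -0.0, 1.791]
ft_force: [0.7, 0.4, -0.1]
width: 0.0939
grasp_force: 0.0
```

{"op": "play_rows", "data": {"steps": [{"dx": 0, "dy": 0, "dz": -2, "roll": 0}, {"dx": 0, "dy": 0, "dz": -4, "roll": 0}, {"dx": 0, "dy": 0, "dz": -7, "roll": 0}, {"dx": 0, "dy": 0, "dz": -10, "roll": 0}, {"dx": 0, "dy": 0, "dz": -13, "roll": 0}, {"dx": 0, "dy": 0, "dz": -13, "roll": 0}, {"dx": 0, "dy": 0, "dz": -13, "roll": 0}]}}

```text
t: 15.42
position: [0.5282, -0.1082, 0.213]
orientation: [3.137, 0.003, 1.791]
ft_force: [-0.4, 0.0, -0.6]
width: 0.0941
grasp_force: 0.0
```

```bash
python3 - <<'E'
from h import *
import pickle
f=arm.grab_frame("wrist"); pickle.dump(f,open("f3.pkl","wb"))
u,v=proj(f,[.5266,-.1077,.05]); u,v=int(u),int(v); x0,y0=max(u-70,0),max(v-60,0); print(x0,y0)
save(f,"pics/w3.png",(x0,y0,x0+140,y0+110),5)
E
```

```text
206 139
```

View pics/w3.png

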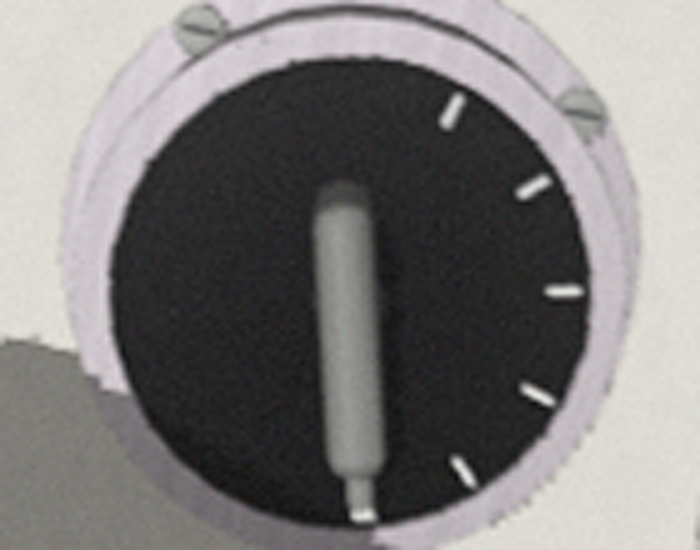

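The crop shows the key released and lying over the broad mark, which is just visible at (362,517) under the nose tip. The bar runs from (343,210) to (358,468). I'll check the angle.

```bash
python3 - <<'E'
from h import *
import pickle
from scipy.optimize import least_squares
f=pickle.load(open("f3.pkl","rb"))
q=lambda u,v,z: pix2plane(f,206+u/5-.4,139+v/5-.4,z)[:2]
a=lambda d:np.arctan2(d[1],d[0])
m=[(453,111),(534,187),(563,291),(538,395),(464,471)]
P=np.array([q(u,v,.045) for u,v in m])
r=least_squares(lambda x:np.hypot(*(P-x[:2]).T)-.0373,[.5266,-.1077]).x
A=np.array([a(p-r) for p in P]); print(r,A, "broad expected",A.mean()-3*.52)
print("bar",a(q(358,465,.083)-q(343,215,.083)),"mark seen",a(q(364,517,.045)-r))
print(arm.state()['orientation'])
E
```

```text
[ 0.52686965 -0.10760462] [ 1.3272144   0.79507332  0.26148392 -0.27513062 -0.80364772] broad expected -1.2990013393651432
bar -1.2947025999160822 mark seen -1.320798680396954
[3.14072673e+00 4.24666107e-04 1.79079813e+00]
```

```bash
python3 -c "
from workcell import arm
print(arm.job_done())"
```

```text
the job is handed in; nothing more can be done
None
```

I wound the round drive's key clockwise to its stop in two part turns, letting go about half way. Its nose is at the broad white mark (measured within about 0.01 rad), the square drive wasn't touched, and I handed the job in at about 15.5 s with the arm clear; the hand-in call returned no verdict.

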